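Try the collars on the charger pin and sort them

ROBOT

A 6-joint arm with a two-finger parallel gripper is mounted at the origin on the work surface. World frame = base frame: x ahead of the robot, y to its left, z up, the work surface at z = 0. Lengths are in mm, angles in rad, forces in N, time in s.
With the tool pointing down it reaches from about 350 to 975 mm from the base axis. Payload 7.1 kg.
Tool frame: the origin (TCP) lies between the finger pads; the fingertips stand 14 mm ahead of it and the grasp point (between the pads) lies 5 mm behind it (ctrl.tcp_to_tips is the distance from the TCP to the fingertips, in mm); z points along the fingers, y is the line along which they close (so a half turn about z gives the same grasp; the last joint's range is limited). The gripper opens to 88 mm and grips with 3 to 60 N. Pads are 20 mm wide; open, the fingers measure 115 mm over their backs; the gripper's body (75 mm by 178 mm) begins 61 mm behind the grasp point.
Start: joints at [1.307, 0.423, 1.63, -0, 1.089, -0.019], TCP at [151.445, 606.357, 201.475] pointing down, gripper open.
Joint ranges: [-3, 3], [-0.9, 2.11], [0.09, 2.58], [-1.31, 4.45], [0.11, 2.69], [-2.54, 2.54]. Speed limits (rad/s): [2.39, 2.39, 3.01, 3.14, 3.14, 3.14].

INTERFACE

Orientations are given as a rotation vector (axis times angle).
In Python, from workcell import ctrl gives the robot as it stands.
- The arm moves only by the tool apply_moves, never from a script. Its argument "series" is a list that holds one entry, the list of rows, each a list of 7 numbers: the shift along the tool's x, y, z in cm, then the turn, a rotation vector about the tool's x, y, z in degrees, then the opening, from 0 (shut) to 1 (fully open). A call has 1 to 12 rows; each row shifts and turns the commanded pose from where the row before left it, along the tool's axes as they then stand; what a row does not reach is not made up. A row lasts 1/10 s, in which the tool goes at most 50 mm and 8.59 degrees, less where a joint would pass 70% of its speed; a pose out of reach is approached as far as the arm can. A call with a gripper value outside its range is refused whole. The fingers move at their own pace and stop on an object; the grip force is fixed at half the most. Time passes only in rows, so rows that do not move let the fingers close. It gives the time, the measured TCP pose, the force and the opening at its end, in the units of the state.
- ctrl.get_obs(): the state, without advancing time (a new reading comes with each control period).
- ctrl.get_image(name): name is "side" or "top" or "wrist"; returns a dict with "img" (480x640x3 uint8, blue, green, red), "K" (3x3 intrinsics, pixels), "dist" ([k1, k2, p1, p2, k3] as OpenCV has them; the pictures are not rectified), "cam_to_world" (4x4, takes a point from camera to world coordinates). Camera axes: x right, y down, z forward; pixel columns grow to the right and rows downward; lengths in mm; the calibration is good to about 2 mm. A picture is of the moment at which its call begins. There is no depth.
- ctrl.close_job(): hands the job in, once; it reports no verdict.
The state is a dict: "t": time; "qpos": joint angles; "qvel": joint speeds; "joint_torque": joint torques, N m; "ee_pos": TCP position; "orientation": TCP orientation; "ft_force": force on the tool from outside, world axes, zero at the start; "moment": the same for the moment, N m; "width": finger opening in mm.
Only numpy, scipy, OpenCV 4.12 (cv2) and the standard library are available. Lean on these libraries where they do the work, as an engineer would, in place of code of your own. Each camera call takes 0.05 s, during which the arm holds its last target. There are 200 camera calls.

TASK

Two grey collars stand on the bathroom shelf: find which of them fits over the upright pin of the toothbrush charger. Slide the one that fits right down over the pin so that it stands upright on the charger base, and put the one whose hole is too small into the steel soap dish; let go of both.

Things in the scene. Friction and masses are not known exactly. Their poses are not given: they have to be found in the camera images.
- wide_center (a point): Centre (half-way up) of the wide collar, which fits: a loose upright grey plastic tube, 48 mm outside diameter, 50 mm high, with a 28 mm hole right through along its z, about 60 g. It, the narrow collar and a closed cream jar of the same outline (no hole) stand in the front row in any order, at least 55 mm clear of each other. Grip it from above across its outside.
- narrow_center (a point): Centre (half-way up) of the narrow collar, which does not fit: the same upright grey tube, 48 mm outside diameter, 50 mm high, about 60 g, but with only a 10 mm hole through it.
- charger: Toothbrush charger, fixed: round black base 68 mm across, 18 mm high; in its middle an upright steel pin 14 mm thick, tip 52 mm above the shelf, its top 7 mm tapered to 6 mm. Origin: underside centre on the pin axis, at shelf height; z up. A collar fully home has its centre 43 mm above it. Things over 55 mm tall stand only well behind the task area.
- dish: Stainless steel soap dish, fixed: a shallow empty tray 110 mm (its x) by 150 mm (its y) outside, walls 4 mm thick, rim 12 mm and inner floor 4 mm above the shelf. Origin: underside centre, at shelf height; z up. A collar standing in it has its centre 29 mm above this origin.
Mind the look-alikes: they are no part of the job. Leave any blue look-alike of the part that bears wide_center alone.

How it is judged (in metres and radians):
At the end, for the whole second after the job is handed in: The wide collar stands on the charger base over the pin: within 10 degrees of upright, 12 mm of the axis, centre 38 to 48 mm above the charger underside. The narrow collar is in the dish, its centre within 40 mm (x) and 60 mm (y) of the dish middle and under 45 mm above its underside (horizontal distance between wide_center and charger below 0.012 m and z of wide_center in the frame of charger between 0.038 and 0.048 m and angle between wide_center's own z axis and vertical below 0.17 rad and x of narrow_center in the frame of dish between -0.04 and 0.04 m and y of narrow_center in the frame of dish between -0.06 and 0.06 m and z of narrow_center in the frame of dish below 0.045 m); the robot touches nothing.
It also fails if it takes over 64 s, if anything falls off the work surface, if the arm or the gripper's body presses on something with over 40 N, if the wrist force passes 120 N, or if a joint passes its speed limit or range.

## Working session

There is one attempt and no reset: what is moved stays moved. The work goes in short steps, Python scripts to look and compute and a tool call to move; the robot and the scene stay as the last step left them, time stands still between calls to the robot, and variables do not carry over. Pictures are saved under pics/ and viewed, on a budget of 10 in all, crops included, one or two more only if the job needs it, and the job is handed in when it is done.

Besides the shell and the picture viewer there is one more tool, called after "Request:" by a JSON object that holds its "op" and its "data", one argument or row to a line. apply_moves: Moves the arm, as the interface text tells. Its arguments: {"type":"object","properties":{"series":{"type":"array","items":{"type":"array","items":{"type":"array","items":{"type":"number"}}}}},"required":["series"]}

```bash
mkdir -p pics
cat > h.py <<'E'
import numpy as np, cv2
from workcell import ctrl
def shot(n,f=None):
    d=ctrl.get_image(n)
    if f: cv2.imwrite('pics/'+f,d['img'])
    return d
def ray(d,uv):
    p=cv2.undistortPoints(np.array([[uv]],float),np.array(d['K']),np.array(d['dist']))[0,0]
    T=np.array(d['cam_to_world']); return T[:3,3],T[:3,:3]@np.array([p[0],p[1],1])
def plane(d,uv,z):
    o,r=ray(d,uv); return o+r*(z-o[2])/r[2]
E
python3 - <<'E'
from h import *
for n in('top','side','wrist'):
    d=shot(n,n+'0.png'); print(n,np.round(d['cam_to_world'],2).tolist(),np.array(d['K'])[0,0])
o=ctrl.get_obs();print(o)
E
```

```text
top [[-0.02, -0.98, 0.18, 364.29], [-1.0, 0.02, -0.01, 59.82], [0.01, -0.18, -0.98, 1106.67], [0.0, 0.0, 0.0, 1.0]] 540.6939085108957
side [[0.98, -0.15, 0.13, 461.12], [-0.2, -0.73, 0.66, -500.97], [-0.01, -0.67, -0.74, 655.45], [0.0, 0.0, 0.0, 1.0]] 465.43856324931704
wrist [[0.24, 0.92, 0.29, 69.73], [0.97, -0.23, -0.07, 625.48], [-0.0, 0.3, -0.95, 384.41], [0.0, 0.0, 0.0, 1.0]] 390.3727265509209
{'t': 0.15, 'qpos': array([ 1.30698062e+00,  4.23683939e-01,  1.63046880e+00,  3.30708005e-07,
        1.08861036e+00, -1.90012504e-02]), 'qvel': array([ 1.60008477e-04, -1.67066301e-03, -5.06900733e-03,  5.00004912e-05,
        8.51513670e-04,  1.23790026e-03]), 'joint_torque': array([ 2.84312327e-04, -5.44989467e+01, -2.73920166e+01,  6.45083492e-02,
        2.03898142e-02, -9.57655834e-05]), 'ee_pos': array([151.34617344, 605.94523479, 200.88658889]), 'orientation': array([-3.83574038e-01, -3.11792139e+00,  1.82002203e-03]), 'ft_force': array([-0.32586353, -0.36546942,  0.49766179]), 'moment': array([0.01780213, 0.02962425, 0.01042454]), 'width': 87.74487131799268}
```

View pics/top0.png

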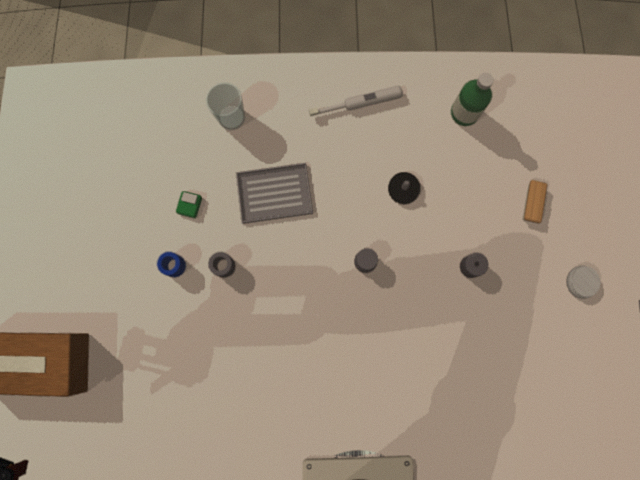

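View pics/side0.png

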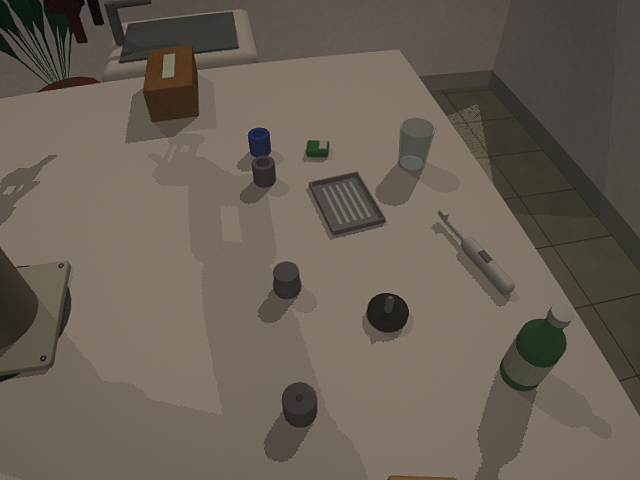

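The top view shows the wide collar at px (222,265), with the blue look-alike left of it at (171,265). The cream jar (no hole) is at (367,260) and the narrow collar at (474,265). The charger is at (404,188) and the dish at (275,193).

Run:
```python
from h import *
d={n:ctrl.get_image(n) for n in('top','side')}
P={'top':dict(wide=(222,265),narrow=(474,265),jar=(367,260),charger=(404,188),blue=(171,265),dish=(275,193)),
   'side':dict(wide=(263,172),narrow=(299,405),jar=(287,280),charger=(387,314),blue=(259,142),dish=(346,203))}
zs=dict(wide=25,narrow=25,jar=25,charger=9,blue=25,dish=6)
R={}
for n in d:
    im=d[n]['img']; print(n)
    for k,(u,v) in P[n].items():
        r=60 if k=='dish' else 30
        x0,y0=max(u-r,0),max(v-r,0); c=im[y0:v+r,x0:u+r].astype(int)
        bg=np.percentile(c.max(2),90); 
        m=((c[...,2]<(85 if k!='dish' else 95))).astype(np.uint8)
        m=cv2.morphologyEx(m,cv2.MORPH_OPEN,np.ones((3,3)))
        N,L,S,C=cv2.connectedComponentsWithStats(m)
        i=min(range(1,N),key=lambda i:np.hypot(*(C[i]-[u-x0,v-y0]))+ (100 if S[i,4]<80 else 0))
        cn=max(cv2.findContours((L==i).astype(np.uint8),0,2)[0],key=cv2.contourArea)
        hull=cv2.convexHull(cn); M=cv2.moments(hull); ce=(M['m10']/M['m00']+x0,M['m01']/M['m00']+y0)
        p=plane(d[n],ce,zs[k]); R[n,k]=ray(d[n],ce)
        rc=cv2.minAreaRect(hull)
        print(k,np.round(ce,1),S[i].tolist(),'bg',bg,'xy',p[:2].round(1),'rect',np.round(rc[1],1),round(rc[2],1))
        if k=='dish':
            q=cv2.boxPoints(rc)+[x0,y0]; print([plane(d[n],a,10)[:2].round(0).tolist() for a in q])
for k in zs:
    (o,a),(p,b)=R['top',k],R['side',k]
    s=np.linalg.lstsq(np.c_[a,-b],p-o,rcond=None)[0]; A=o+a*s[0];B=p+b*s[1]
    print(k,((A+B)/2).round(1),'gap',np.linalg.norm(A-B).round(1))
```

```text
top
wide [217.5 262.6] [20, 21, 14, 16, 126] bg 174.0 xy [497.9 272. ] rect [11.2 17.3] 30.3
narrow [473.6 265.5] [16, 19, 28, 24, 518] bg 173.0 xy [ 480.2 -247. ] rect [21.8 27.5] 74.1
jar [364.6 265.3] [18, 28, 22, 15, 120] bg 174.0 xy [486.3 -24.6] rect [22.1 12.3] 14.7
charger [403.9 187.8] [14, 14, 33, 32, 801] bg 175.0 xy [ 649.6 -114.5] rect [31.1 31.1] 45.0
blue [171.1 264.3] [16, 17, 29, 25, 511] bg 175.0 xy [496.1 367.2] rect [28.6 22.8] 26.6
dish [262.7 186. ] [22, 31, 68, 57, 488] bg 175.0 xy [660.3 182.3] rect [47.9 69. ] 82.1
[[689.0, 239.0], [707.0, 95.0], [604.0, 83.0], [587.0, 225.0]]
side
wide [262.3 164.1] [16, 0, 27, 47, 967] bg 131.0 xy [496.2 289.4] rect [47.7 22.9] 82.4
narrow [294.9 410.3] [0, 7, 48, 53, 1687] bg 120.0 xy [ 475.8 -251.6] rect [38.8 60. ] 19.4
jar [286.2 280.6] [16, 12, 28, 38, 895] bg 131.0 xy [499.  -27.5] rect [37. 27.] 90.0
charger [387.1 312.6] [9, 9, 43, 40, 1341] bg 132.0 xy [ 651.8 -113.7] rect [39. 42.] 90.0
blue [260.7 150.1] [19, 16, 27, 44, 917] bg 131.0 xy [498.3 339. ] rect [45.5 22.9] 82.1
dish [346.1 204.6] [23, 29, 77, 66, 2638] bg 131.0 xy [647.2 150.4] rect [70.8 55.5] 64.4
[[580.0, 226.0], [703.0, 282.0], [711.0, 81.0], [603.0, 41.0]]
wide [495.6 268.8  41.5] gap 0.5
narrow [ 478.4 -248.9   19.1] gap 4.8
jar [493.1 -24.7  20.1] gap 12.4
charger [ 650.4 -114.4   10.1] gap 2.0
blue [499.6 374.9  -2. ] gap 0.6
dish [663.2 186.1 -28.1] gap 12.0
```

```bash
cat >> h.py <<'E'
def blob(d,uv,r=30,zs=25,th=0.9,lo=110,close=5):
    u,v=map(int,uv); im=d['img']; x0,y0=max(u-r,0),max(v-r,0); c=im[y0:v+r,x0:u+r].astype(float)
    m=((c[...,0]/(c[...,2]+1)>th)&(c[...,2]<lo)).astype(np.uint8)
    m=cv2.morphologyEx(m,cv2.MORPH_OPEN,np.ones((2,2)))
    m=cv2.morphologyEx(m,cv2.MORPH_CLOSE,np.ones((close,close)))
    N,L,S,C=cv2.connectedComponentsWithStats(m)
    i=1+np.argmax(S[1:,4]-3*np.hypot(*(C[1:]-[u-x0,v-y0]).T))
    cn=max(cv2.findContours((L==i).astype(np.uint8),0,1)[0],key=cv2.contourArea)
    h=cv2.convexHull(cn)+np.array([x0,y0]); M=cv2.moments(h); ce=(M['m10']/M['m00'],M['m01']/M['m00'])
    return ce,plane(d,ce,zs)[:2].round(1),S[i].tolist(),h
E
python3 - <<'E'
from h import *
d=ctrl.get_image('top'); s=ctrl.get_image('side')
im=d['img']
for n,u,v in(('table',300,290),('shadow',290,295),('wide',222,275),('jar',367,260),('narrow',480,270),('dishrim',240,200),('dishfloor',275,205),('charger',404,198)): print(n,im[v,u])
for k,z,a,b in(('wide',25,(222,265),(263,172)),('narrow',25,(474,265),(299,405)),('jar',25,(367,260),(287,280)),('dish',8,(275,193),(346,203))):
    for D,uv in((d,a),(s,b)):
        r=blob(D,uv,48 if k=='dish' else 28,z,lo=130,th=0.92); print(k,np.round(r[0],1),r[1],r[2])
        if k=='dish':
            q=cv2.boxPoints(cv2.minAreaRect(r[3])); print([plane(D,x,10)[:2].round(0).tolist() for x in q])
E
```

```text
table [124 143 162]
shadow [125 143 162]
wide [45 45 52]
jar [71 73 81]
narrow [63 64 76]
dishrim [71 78 86]
dishfloor [105 113 124]
charger [31 31 36]Traceback (most recent call last):
  File "<stdin>", line 7, in <module>
  File "h.py", line 18, in blob
    i=1+np.argmax(S[1:,4]-3*np.hypot(*(C[1:]-[u-x0,v-y0]).T))
        ~~~~~~~~~^^^^^^^^^^^^^^^^^^^^^^^^^^^^^^^^^^^^^^^^^^^^
    return _wrapfunc(a, 'argmax', axis=axis, out=out, **kwds)
    return bound(*args, **kwds)
ValueError: attempt to get argmax of an empty sequence
```

Run:
```python
from h import *
d=ctrl.get_image('top'); s=ctrl.get_image('side')
for k,z,a,b in(('wide',25,(222,265),(263,172)),('narrow',25,(474,265),(299,405)),('jar',25,(367,260),(287,280)),('dish',8,(275,193),(346,203))):
    for D,uv in((d,a),(s,b)):
        r=blob(D,uv,48 if k=='dish' else 28,z,lo=135,th=0.81); print(k,np.round(r[0],1),r[1],r[2])
        if k=='dish':
            q=cv2.boxPoints(cv2.minAreaRect(r[3])); print([plane(D,x,10)[:2].round(0).tolist() for x in q])
T=ctrl.get_obs(); R=cv2.Rodrigues(T['orientation'])[0]; print(R.round(3))
```

```text
wide [221.4 265.1] [492.6 263.9] [16, 16, 25, 25, 336]
wide [263.4 165.2] [498.  285.4] [15, 0, 27, 45, 950]
narrow [476.3 265.6] [ 479.9 -252.7] [18, 18, 25, 23, 406]
narrow [300.3 405.1] [ 484.5 -245.8] [12, 6, 35, 46, 1313]
jar [366.9 260.7] [495.4 -29.5] [17, 18, 22, 22, 365]
jar [287.3 280.8] [500.7 -28.2] [15, 10, 28, 38, 877]
dish [274.7 193.4] [643.3 157. ] [10, 19, 76, 59, 3538]
[[689.0, 239.0], [707.0, 89.0], [597.0, 77.0], [580.0, 224.0]]
dish [347.1 203.7] [649.1 150.4] [12, 17, 77, 65, 3131]
[[583.0, 225.0], [707.0, 279.0], [713.0, 84.0], [604.0, 45.0]]
[[-0.97   0.242 -0.   ]
 [ 0.242  0.97  -0.   ]
 [-0.    -0.    -1.   ]]
```

Request:
{"op": "apply_moves", "data": {
  "series": [
    [[-3.48, -2.08, 0, 0, 0, 0, 1], [-3.48, -2.08, 0, 0, 0, 0, 1], [-3.48, -2.08, 0, 0, 0, 0, 1], [-3.48, -2.08, 0, 0, 0, 0, 1], [-3.48, -2.08, 0, 0, 0, 0, 1], [-3.48, -2.08, 0, 0, 0, 0, 1], [-3.48, -2.08, 0, 0, 0, 0, 1], [-3.48, -2.08, 0, 0, 0, 0, 1], [-3.48, -2.08, 0, 0, 0, 0, 1], [-3.48, -2.08, 0, 0, 0, 0, 1], [-3.48, -2.08, 0, 0, 0, 0, 1], [-3.48, -2.08, 0, 0, 0, 0, 1]]
  ]
}}

```text
t: 1.65
ee_pos: [497.2, 261.7, 201.7]
orientation: [0.384, 3.118, 0.0]
ft_force: [1.2, 0.4, 0.5]
width: 88.1
```

Request:
{"op": "apply_moves", "data": {
  "series": [
    [[0, 0, 0, 0, 0, 0, 1], [0, 0, 0, 0, 0, 0, 1], [0, 0, 0, 0, 0, 0, 1]]
  ]
}}

```text
t: 1.95
ee_pos: [495.4, 263.5, 201.4]
orientation: [-0.383, -3.118, 0.0]
ft_force: [-0.6, 0.2, -0.1]
width: 87.9
```

Run:
```python
from h import *
d=shot('wrist','w1.png'); o=ctrl.get_obs(); print(o['t'],o['ee_pos'],cv2.Rodrigues(o['orientation'])[0].round(3).tolist())
T=np.array(d['cam_to_world'])
rv=cv2.Rodrigues(T[:3,:3].T)[0]; tv=-T[:3,:3].T@T[:3,3]
print(cv2.projectPoints(np.array([[496,263,50.],[496,263,0]]),rv,tv,np.array(d['K']),np.array(d['dist']))[0].round(0).tolist())
```

```text
2.0 [495.26082928 263.73385181 201.42273569] [[-0.97, 0.241, -0.0], [0.241, 0.97, 0.0], [0.0, -0.0, -1.0]]
[[[322.0, 224.0]], [[322.0, 212.0]]]
```

View pics/w1.png

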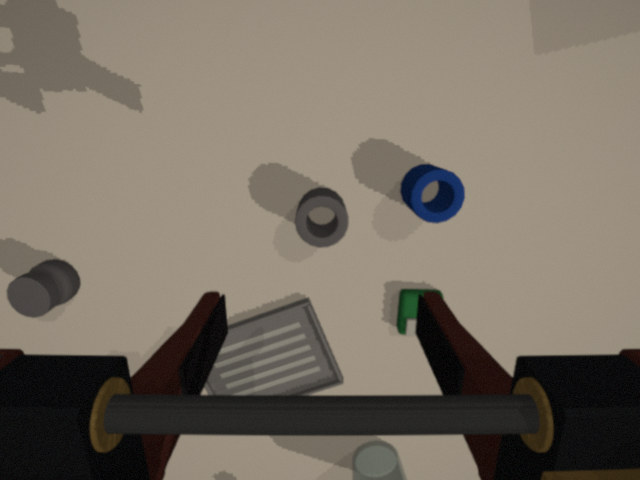

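The wrist view shows the wide collar's top ring centred at about (322,220), with a clear hole. The blue collar at (433,193) is well clear, and the jar is at lower left.

```bash
cat >> h.py <<'E'
def ring(d,uv,z,rmin,rmax,win=60):
    u,v=map(int,uv); x0,y0=max(u-win,0),max(v-win,0)
    g=cv2.resize(cv2.cvtColor(d['img'][y0:v+win,x0:u+win],cv2.COLOR_BGR2GRAY),None,fx=3,fy=3,interpolation=cv2.INTER_CUBIC)
    c=cv2.HoughCircles(cv2.GaussianBlur(g,(5,5),0),cv2.HOUGH_GRADIENT,1,20,param1=60,param2=15,minRadius=3*rmin,maxRadius=3*rmax)
    out=[]
    for x,y,r in ([] if c is None else c[0][:4]):
        p=((x-1)/3+x0,(y-1)/3+y0); out.append((np.round(p,1),round(float(r)/3,1),plane(d,p,z)[:2].round(1)))
    return out
def tool(dxyz):
    R=cv2.Rodrigues(ctrl.get_obs()['orientation'])[0]; return (R.T@np.array(dxyz,float)/10).round(2)
E
python3 - <<'E'
from h import *
d=ctrl.get_image('wrist')
print(plane(d,(322,220),50)); print(ring(d,(322,220),50,22,30)); print(ring(d,(322,218),50,11,18))
print(ctrl.get_obs()['ee_pos'])
E
```

```text
[492.50267335 264.36123175  50.        ]
[(array([321.2, 220.2], dtype=float32), 27.0, array([492.5, 263.6])), (array([321.2, 210.8], dtype=float32), 23.7, array([484.3, 265.6]))]
[(array([320.8, 209.8], dtype=float32), 14.2, array([483.4, 265.6]))]
[495.25464225 263.90490725 201.48233383]
```

Request:
{"op": "apply_moves", "data": {
  "series": [
    [[0.28, -0.06, 3, 0, 0, 0, 1], [0, 0, 4, 0, 0, 0, 1], [0, 0, 4, 0, 0, 0, 1], [0, 0, 3, 0, 0, 0, 1], [0, 0, 2, 0, 0, 0, 1], [0, 0, 0.8, 0, 0, 0, 1], [0, 0, 0, 0, 0, 0, 1], [0, 0, 0, 0, 0, 0, 0], [0, 0, 0, 0, 0, 0, 0], [0, 0, 0, 0, 0, 0, 0], [0, 0, 0, 0, 0, 0, 0], [0, 0, 0, 0, 0, 0, 0]]
  ]
}}

```text
t: 3.25
ee_pos: [493.5, 263.2, 33.9]
orientation: [0.384, 3.117, 0.001]
ft_force: [-0.2, 0.4, 0.7]
width: 51.3
```

Request:
{"op": "apply_moves", "data": {
  "series": [
    [[0, 0, 0, 0, 0, 0, 0], [0, 0, 0, 0, 0, 0, 0], [0, 0, 0, 0, 0, 0, 0]]
  ]
}}

```text
t: 3.55
ee_pos: [493.2, 263.1, 33.5]
orientation: [-0.384, -3.118, 0.0]
ft_force: [-0.2, -0.1, 0.2]
width: 27.1
```

Width 27 mm is below the 48 mm collar, so I'm checking with a picture.

Run:
```python
from h import *
d=shot('wrist','w2.png'); o=ctrl.get_obs(); print(o['t'],o['ee_pos'],o['width'])
```

```text
3.6 [493.20960469 263.05299778  33.41079667] 23.19671379272612
```

View pics/w2.png

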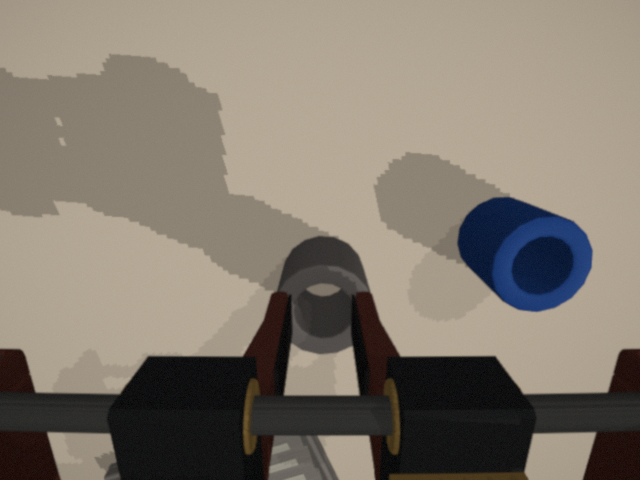

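The fingers are inside the collar's outline: the ring is centred at (323,308) and the fingers are at x≈290 and 355. I'll work out where the collar is relative to the pads.

Run:
```python
from h import *
d=ctrl.get_image('wrist'); o=ctrl.get_obs(); print(o['t'],o['ee_pos'],o['width'],o['ft_force'])
print('ring z50',plane(d,(323,308),50))
T=np.array(d['cam_to_world']); rv=cv2.Rodrigues(T[:3,:3].T)[0]; tv=-T[:3,:3].T@T[:3,3]
R=cv2.Rodrigues(o['orientation'])[0]
pts=np.array([o['ee_pos']+R@np.array([x,s*o['width']/2,14.]) for s in(-1,1) for x in(-10,10)]+[o['ee_pos']])
print(pts.round(0).tolist(),cv2.projectPoints(pts,rv,tv,np.array(d['K']),np.array(d['dist']))[0].round(0).tolist())
a=ctrl.get_image('top'); print(blob(a,(222,265),28,25,lo=135,th=.81)[1]); s=ctrl.get_image('side')
cv2.imwrite('pics/s2.png',np.hstack([cv2.resize(s['img'][100:240,180:350],None,fx=2.3,fy=2.3),cv2.resize(a['img'][195:335,140:310],None,fx=2.3,fy=2.3)]))
```

```text
3.65 [493.21670353 263.07005888  33.4134251 ] 19.327920245380692 [-0.8835988  -0.10811982  1.03245833]
ring z50 [492.48600649 263.20822631  50.        ]
[[501.0, 251.0, 19.0], [481.0, 256.0, 19.0], [505.0, 270.0, 19.0], [486.0, 275.0, 19.0], [493.0, 263.0, 33.0]] [[[305.0, 301.0]], [[305.0, 267.0]], [[340.0, 301.0]], [[341.0, 267.0]], [[323.0, 295.0]]]
[480.2 215.2]
```

View pics/s2.png

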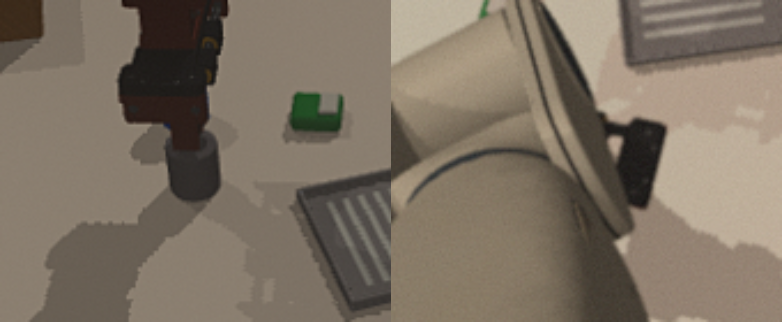

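Run:
```python
from h import *
print([a for a in dir(ctrl) if a[0]!='_'], ctrl.tcp_to_tips)
s=ctrl.get_image('side'); w=ctrl.get_image('wrist'); o=ctrl.get_obs(); print(o['t'],o['width'],o['ee_pos'],o['ft_force'])
for d in(s,w):
    T=np.array(d['cam_to_world']); rv=cv2.Rodrigues(T[:3,:3].T)[0]; tv=-T[:3,:3].T@T[:3,3]
    print(cv2.projectPoints(np.array([[493.,263,z] for z in(0,19,33,50,70,95,120)]),rv,tv,np.array(d['K']),np.array(d['dist']))[0].round(0)[:,0].tolist())
a=cv2.resize(s['img'][110:210,200:320],None,fx=4,fy=4); b=w['img'][200:440,160:480]
b=cv2.resize(b,None,fx=400/240,fy=400/240)[:,:]
o=np.hstack([a,b]); cv2.imwrite('pics/s3.png',cv2.resize(o,(800,int(o.shape[0]*800/o.shape[1]))))
```

```text
['Unreachable', 'close_job', 'get_image', 'get_obs', 'tcp_to_tips'] 14.0
3.85 3.350683322239591 [493.22429806 263.06846139  33.43745371] [ 0.06328805  0.52081301 -0.69726098]
[[263.0, 181.0], [263.0, 174.0], [262.0, 169.0], [261.0, 163.0], [260.0, 155.0], [259.0, 145.0], [258.0, 135.0]]
[[322.0, 271.0], [323.0, 283.0], [323.0, 294.0], [323.0, 309.0], [323.0, 330.0], [323.0, 365.0], [324.0, 413.0]]
```

View pics/s3.png

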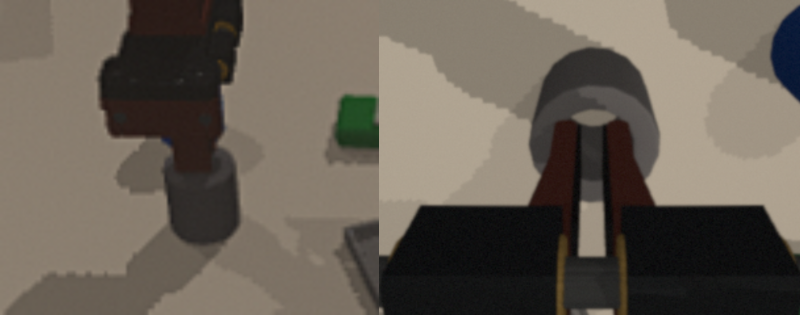

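Both views show the fingers shut above the collar. The tips are at about z≈50, not the 19 mm that the state and the tip offset imply, so the tool is about 33 mm shorter than stated. I'll open up, go lower in small steps and check.

Request:
{"op": "apply_moves", "data": {
  "series": [
    [[0, 0, -0.5, 0, 0, 0, 1], [0, 0, 0, 0, 0, 0, 1], [0, 0, 0, 0, 0, 0, 1], [0, 0, 0, 0, 0, 0, 1], [0, 0, 0, 0, 0, 0, 1], [0, 0, 0, 0, 0, 0, 1], [0, 0, 0, 0, 0, 0, 1], [0, 0, 0, 0, 0, 0, 1], [0, 0, 0, 0, 0, 0, 1], [0, 0, 0, 0, 0, 0, 1], [0, 0, 0, 0, 0, 0, 1], [0, 0, 0, 0, 0, 0, 1]]
  ]
}}

```text
t: 5.05
ee_pos: [493.2, 263.1, 38.5]
orientation: [-0.384, -3.118, -0.0]
ft_force: [-0.2, 0.6, 0.2]
width: 87.7
```

Request:
{"op": "apply_moves", "data": {
  "series": [
    [[0, 0, 0.7, 0, 0, 0, 1], [0, 0, 0.7, 0, 0, 0, 1], [0, 0, 0.6, 0, 0, 0, 1], [0, 0, 0, 0, 0, 0, 1], [0, 0, 0, 0, 0, 0, 1]]
  ]
}}

```text
t: 5.55
ee_pos: [493.0, 262.9, 18.0]
orientation: [-0.384, -3.117, 0.001]
ft_force: [0.5, -0.1, 0.3]
width: 87.8
```

Run:
```python
from h import *
s=ctrl.get_image('side'); w=ctrl.get_image('wrist'); o=ctrl.get_obs(); print(o['t'],o['width'],o['ee_pos'],o['ft_force'])
a=cv2.resize(s['img'][100:210,190:330],None,fx=3,fy=3); b=cv2.resize(w['img'][180:480,110:530],(462,330))
cv2.imwrite('pics/s4.png',cv2.resize(np.hstack([a,b]),(800,299)))
```

```text
5.65 87.68297992205271 [493.37771368 263.14206108  18.53444216] [-0.43441527 -0.09026291 -0.16209498]
```

View pics/s4.png

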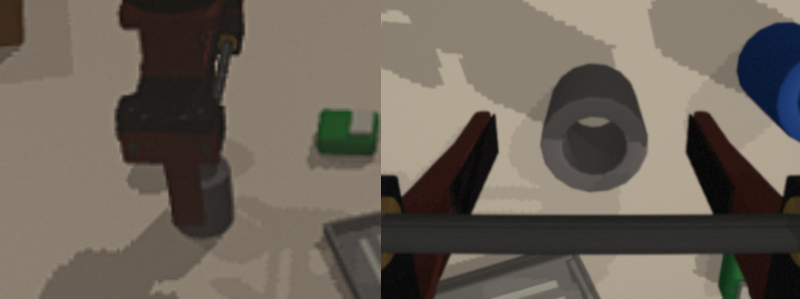

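Run:
```python
from h import *
d=ctrl.get_image('side'); 
for v in(180,182.7,185):
  o,r=ray(d,(258,v))
  for y in(220,207): print(v,y,(o+r*(y-o[1])/r[1]).round(1))
```

```text
180 220 [480.8 220.   41.7]
180 207 [480.5 207.   52.8]
182.7 220 [480.1 220.   34.7]
182.7 207 [479.8 207.   45.8]
185 220 [479.5 220.   28.6]
185 207 [479.2 207.   39.9]
```

Tips measure about 18 mm above the TCP, consistent with the earlier view. Going down to TCP 4 puts them at about z 22.

Request:
{"op": "apply_moves", "data": {
  "series": [
    [[0, 0, 0.5, 0, 0, 0, 1], [0, 0, 0.5, 0, 0, 0, 1], [0, 0, 0.4, 0, 0, 0, 1], [0, 0, 0, 0, 0, 0, 1], [0, 0, 0, 0, 0, 0, 0], [0, 0, 0, 0, 0, 0, 0], [0, 0, 0, 0, 0, 0, 0], [0, 0, 0, 0, 0, 0, 0], [0, 0, 0, 0, 0, 0, 0], [0, 0, 0, 0, 0, 0, 0], [0, 0, 0, 0, 0, 0, 0], [0, 0, 0, 0, 0, 0, 0]]
  ]
}}

```text
t: 6.9
ee_pos: [493.3, 263.2, 4.6]
orientation: [0.383, 3.118, 0.0]
ft_force: [0.8, -0.4, 0.8]
width: 46.7
```

Request:
{"op": "apply_moves", "data": {
  "series": [
    [[0, 0, 0, 0, 0, 0, 0], [0, 0, 0, 0, 0, 0, 0]]
  ]
}}

```text
t: 7.1
ee_pos: [493.3, 263.1, 4.6]
orientation: [0.384, 3.118, 0.0]
ft_force: [0.3, -0.2, 2.0]
width: 46.7
```

Request:
{"op": "apply_moves", "data": {
  "series": [
    [[0, 0, -1, 0, 0, 0, 0], [0, 0, -2, 0, 0, 0, 0], [0, 0, -2, 0, 0, 0, 0], [0, 0, -2, 0, 0, 0, 0], [0, 0, -1, 0, 0, 0, 0], [0, 0, 0, 0, 0, 0, 0]]
  ]
}}

```text
t: 7.7
ee_pos: [494.2, 263.5, 86.1]
orientation: [0.383, 3.116, 0.003]
ft_force: [0.1, -0.3, -1.3]
width: 47.1
```

Request:
{"op": "apply_moves", "data": {
  "series": [
    [[-2.21, -2.98, 0, 0, 0, 0, 0], [-2.21, -2.98, 0, 0, 0, 0, 0], [-2.21, -2.98, 0, 0, 0, 0, 0], [-2.21, -2.98, 0, 0, 0, 0, 0], [-2.21, -2.98, 0, 0, 0, 0, 0], [-2.21, -2.98, 0, 0, 0, 0, 0], [-2.21, -2.98, 0, 0, 0, 0, 0], [-2.21, -2.98, 0, 0, 0, 0, 0], [-2.21, -2.98, 0, 0, 0, 0, 0], [-2.21, -2.98, 0, 0, 0, 0, 0], [-2.21, -2.98, 0, 0, 0, 0, 0], [0, 0, 0, 0, 0, 0, 0]]
  ]
}}

```text
t: 8.9
ee_pos: [650.7, -117.9, 83.4]
orientation: [0.389, 3.117, -0.001]
ft_force: [-0.3, -0.3, -0.5]
width: 47.0
```

Request:
{"op": "apply_moves", "data": {
  "series": [
    [[0, 0, 0, 0, 0, 0, 0], [0, 0, 0, 0, 0, 0, 0]]
  ]
}}

```text
t: 9.1
ee_pos: [648.5, -112.9, 83.5]
orientation: [-0.383, -3.116, -0.001]
ft_force: [-0.5, 0.6, -0.7]
width: 46.9
```

Run:
```python
from h import *
s=ctrl.get_image('side'); w=ctrl.get_image('wrist'); t=ctrl.get_image('top'); o=ctrl.get_obs(); print(o['t'],o['width'],o['ee_pos'],o['ft_force'])
a=cv2.resize(s['img'][220:360,310:460],None,fx=2.6,fy=2.6); b=cv2.resize(w['img'][150:450,140:500],(437,364))
print(a.shape); cv2.imwrite('pics/c1.png',np.hstack([cv2.resize(a,(363,364)),b]))
d=w; T=np.array(d['cam_to_world']); rv=cv2.Rodrigues(T[:3,:3].T)[0]; tv=-T[:3,:3].T@T[:3,3]
print(cv2.projectPoints(np.array([[650.5,-114.3,z] for z in(9,52,)]+[[o['ee_pos'][0],o['ee_pos'][1],z] for z in (75,125)]),rv,tv,np.array(d['K']),np.array(d['dist']))[0].round(0)[:,0].tolist())
```

```text
9.25 46.64403374135392 [ 649.14441931 -112.58846716   84.25675353] [ 0.17548312 -0.46194812 -0.50894872]
(364, 390, 3)
[[321.0, 253.0], [321.0, 276.0], [323.0, 289.0], [324.0, 337.0]]
```

View pics/c1.png

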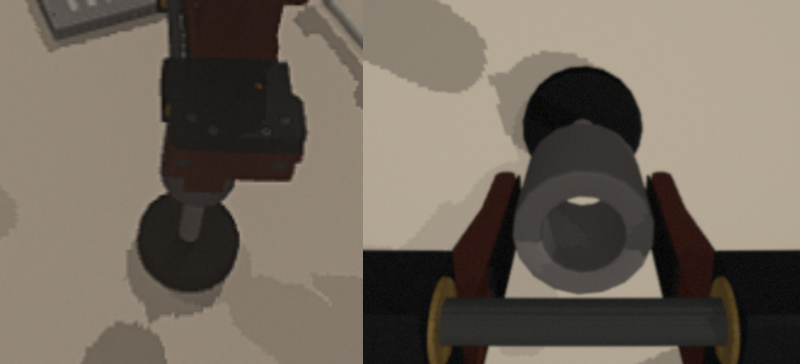

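The collar is held squarely: ring at about (321,342), predicted (323,342). The charger base is centred at about (321,251), predicted (321,253).

Request:
{"op": "apply_moves", "data": {
  "series": [
    [[-0.23, -0.17, 0, 0, 0, 0, 0], [0, 0, 0, 0, 0, 0, 0], [0, 0, 1.5, 0, 0, 0, 0], [0, 0, 1, 0, 0, 0, 0], [0, 0, 0.5, 0, 0, 0, 0], [0, 0, 0.5, 0, 0, 0, 0], [0, 0, 0.5, 0, 0, 0, 0], [0, 0, 0, 0, 0, 0, 0], [0, 0, 0, 0, 0, 0, 0]]
  ]
}}

```text
t: 10.15
ee_pos: [651.6, -116.1, 44.5]
orientation: [0.384, 3.118, 0.0]
ft_force: [0.4, 0.3, 0.0]
width: 47.2
```

Run:
```python
from h import *
o=ctrl.get_obs(); print(o['t'],o['width'],o['ee_pos'],o['ft_force'],o['moment'])
```

```text
10.15 47.20239553739484 [ 651.57232835 -116.10900735   44.49791593] [0.36095706 0.31869686 0.01898093] [ 0.07362171 -0.04407233 -0.02021121]
```

The collar bottom is at about z 40, below the 52 mm pin tip, with no force. The pin is in the hole, so I'll continue down.

Request:
{"op": "apply_moves", "data": {
  "series": [
    [[0, 0.08, 0.6, 0, 0, 0, 0], [0, 0, 0.6, 0, 0, 0, 0], [0, 0, 0.4, 0, 0, 0, 0], [0, 0, 0.3, 0, 0, 0, 0], [0, 0, 0.2, 0, 0, 0, 0], [0, 0, 0.1, 0, 0, 0, 0], [0, 0, 0, 0, 0, 0, 0], [0, 0, 0, 0, 0, 0, 0]]
  ]
}}

```text
t: 10.95
ee_pos: [651.8, -115.3, 22.6]
orientation: [0.384, 3.118, -0.0]
ft_force: [-0.7, -0.5, 0.2]
width: 46.6
```

Request:
{"op": "apply_moves", "data": {
  "series": [
    [[0, 0, 0, 0, 0, 0, 0.7], [0, 0, 0, 0, 0, 0, 1], [0, 0, 0, 0, 0, 0, 1], [0, 0, 0, 0, 0, 0, 1], [0, 0, 0, 0, 0, 0, 1], [0, 0, 0, 0, 0, 0, 1], [0, 0, -1, 0, 0, 0, 1], [0, 0, -2, 0, 0, 0, 1], [0, 0, -3, 0, 0, 0, 1], [0, 0, -3, 0, 0, 0, 1], [0, 0, -3, 0, 0, 0, 1], [0, 0, 0, 0, 0, 0, 1]]
  ]
}}

```text
t: 12.15
ee_pos: [654.7, -115.9, 148.0]
orientation: [0.383, 3.11, -0.001]
ft_force: [0.8, -0.3, 0.5]
width: 87.5
```

Run:
```python
from h import *
o=ctrl.get_obs(); print(o['t'],o['width'],o['ee_pos']); print(tool([480.5-651.8,-249+115.3,0]))
w=ctrl.get_image('wrist')
d=w; T=np.array(d['cam_to_world']); rv=cv2.Rodrigues(T[:3,:3].T)[0]; tv=-T[:3,:3].T@T[:3,3]
c=cv2.projectPoints(np.array([[650.5,-114.3,68.]]),rv,tv,np.array(d['K']),np.array(d['dist']))[0][0,0]; print(c,ring(d,c,68,24,48,80))
u,v=map(int,c); cv2.imwrite('pics/c2.png',w['img'][max(v-120,0):v+120,u-160:u+160])
```

```text
12.15 87.47429162790307 [ 654.73816864 -115.88691823  148.04312649]
[ 13.38 -17.12  -0.12]
[323.01175612 240.50843503] [(array([322.8, 220.2], dtype=float32), 40.0, array([ 636.2, -110.9])), (array([320.8, 240.5], dtype=float32), 33.9, array([ 650.1, -115.8])), (array([321.5, 226.8], dtype=float32), 47.0, array([ 640.6, -112.9])), (array([330.5, 221.8], dtype=float32), 47.8, array([ 638.6, -106. ]))]
```

View pics/c2.png

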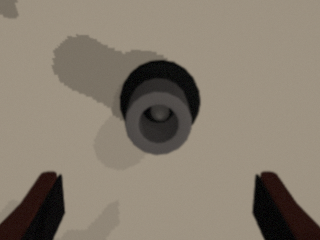

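The wide collar sits on the charger base with the pin in its hole: ring at full-image (321,240), and position (650,-116) matches the charger. Next is the narrow collar.

Request:
{"op": "apply_moves", "data": {
  "series": [
    [[2.23, -2.85, -0.5, 0, 0, 0, 1], [2.23, -2.85, -0.5, 0, 0, 0, 1], [2.23, -2.85, -0.5, 0, 0, 0, 1], [2.23, -2.85, -0.5, 0, 0, 0, 1], [2.23, -2.85, -0.5, 0, 0, 0, 1], [2.23, -2.85, -0.5, 0, 0, 0, 1], [0, 0, 0, 0, 0, 0, 1], [0, 0, 0, 0, 0, 0, 1], [0, 0, 0, 0, 0, 0, 1]]
  ]
}}

```text
t: 13.1
ee_pos: [480.9, -248.2, 172.0]
orientation: [-0.383, -3.118, -0.001]
ft_force: [-0.5, -0.3, 0.1]
width: 87.9
```

Run:
```python
from h import *
d=shot('wrist','n1.png'); o=ctrl.get_obs(); print(o['t'],o['ee_pos'])
T=np.array(d['cam_to_world']); rv=cv2.Rodrigues(T[:3,:3].T)[0]; tv=-T[:3,:3].T@T[:3,3]
c=cv2.projectPoints(np.array([[480.5,-249,50.]]),rv,tv,np.array(d['K']),np.array(d['dist']))[0][0,0]; print(c,ring(d,c,50,22,34,60))
u,v=map(int,c); cv2.imwrite('pics/n1c.png',d['img'][max(v-120,0):v+120,u-160:u+160])
```

```text
13.15 [ 481.03423653 -248.0828335   171.97453794]
[321.09325486 231.75510503] [(array([323.8, 229.5], dtype=float32), 29.9, array([ 479.2, -246.4])), (array([324.8, 222.5], dtype=float32), 28.7, array([ 473.7, -244.2])), (array([320.5, 236.5], dtype=float32), 22.3, array([ 484.3, -250.4]))]
```

View pics/n1c.png

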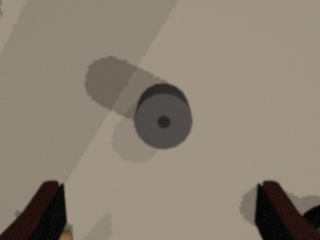

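The narrow collar's top disc, with its small hole, is at about (324,232), giving roughly (480,-246.5). Descending to grip it.

Request:
{"op": "apply_moves", "data": {
  "series": [
    [[0.14, 0.13, 3, 0, 0, 0, 1], [0, 0, 4, 0, 0, 0, 1], [0, 0, 3, 0, 0, 0, 1], [0, 0, 2.5, 0, 0, 0, 1], [0, 0, 2, 0, 0, 0, 1], [0, 0, 1.3, 0, 0, 0, 1], [0, 0, 0.7, 0, 0, 0, 1], [0, 0, 0.2, 0, 0, 0, 1], [0, 0, 0, 0, 0, 0, 1], [0, 0, 0, 0, 0, 0, 0], [0, 0, 0, 0, 0, 0, 0], [0, 0, 0, 0, 0, 0, 0]]
  ]
}}

```text
t: 14.35
ee_pos: [479.7, -247.4, 6.1]
orientation: [0.384, 3.117, -0.001]
ft_force: [-0.1, -0.2, 0.1]
width: 67.2
```

Request:
{"op": "apply_moves", "data": {
  "series": [
    [[0, 0, 0, 0, 0, 0, 0], [0, 0, 0, 0, 0, 0, 0], [0, 0, 0, 0, 0, 0, 0], [0, 0, 0, 0, 0, 0, 0], [0, 0, 0, 0, 0, 0, 0]]
  ]
}}

```text
t: 14.85
ee_pos: [479.4, -247.2, 5.6]
orientation: [0.384, 3.118, -0.0]
ft_force: [-1.3, 0.2, 3.4]
width: 47.7
```

Request:
{"op": "apply_moves", "data": {
  "series": [
    [[0, 0, -1, 0, 0, 0, 0], [0, 0, -2, 0, 0, 0, 0], [0, 0, -2, 0, 0, 0, 0], [0, 0, -2, 0, 0, 0, 0], [0, 0, -1, 0, 0, 0, 0], [0, 0, 0, 0, 0, 0, 0]]
  ]
}}

```text
t: 15.45
ee_pos: [480.3, -247.7, 87.0]
orientation: [0.383, 3.115, -0.002]
ft_force: [-0.1, -0.3, -1.4]
width: 47.5
```

Request:
{"op": "apply_moves", "data": {
  "series": [
    [[-0.53, 3.58, 0, 0, 0, 0, 0], [-0.53, 3.58, 0, 0, 0, 0, 0], [-0.53, 3.58, 0, 0, 0, 0, 0], [-0.53, 3.58, 0, 0, 0, 0, 0], [-0.53, 3.58, 0, 0, 0, 0, 0], [-0.53, 3.58, 0, 0, 0, 0, 0], [-0.53, 3.58, 0, 0, 0, 0, 0], [-0.53, 3.58, 0, 0, 0, 0, 0], [-0.53, 3.58, 0, 0, 0, 0, 0], [-0.53, 3.58, 0, 0, 0, 0, 0], [-0.53, 3.58, 0, 0, 0, 0, 0], [-0.53, 3.58, 0, 0, 0, 0, 0]]
  ]
}}

```text
t: 16.65
ee_pos: [644.8, 155.5, 84.0]
orientation: [-0.383, -3.116, 0.001]
ft_force: [0.2, -1.1, -0.6]
width: 47.7
```

Request:
{"op": "apply_moves", "data": {
  "series": [
    [[0, 0, 0, 0, 0, 0, 0], [0, 0, 0, 0, 0, 0, 0], [0, 0, 2, 0, 0, 0, 0], [0, 0, 2, 0, 0, 0, 0], [0, 0, 1, 0, 0, 0, 0], [0, 0, 0, 0, 0, 0, 0], [0, 0, 0, 0, 0, 0, 0]]
  ]
}}

```text
t: 17.35
ee_pos: [645.2, 153.5, 35.6]
orientation: [-0.385, -3.118, 0.0]
ft_force: [-0.8, 0.4, -0.6]
width: 48.1
```

Request:
{"op": "apply_moves", "data": {
  "series": [
    [[0, 0, 1, 0, 0, 0, 0], [0, 0, 0.8, 0, 0, 0, 0], [0, 0, 0.4, 0, 0, 0, 0], [0, 0, 0.2, 0, 0, 0, 0], [0, 0, 0.1, 0, 0, 0, 0], [0, 0, 0, 0, 0, 0, 0], [0, 0, 0, 0, 0, 0, 0]]
  ]
}}

```text
t: 18.05
ee_pos: [645.4, 154.3, 10.7]
orientation: [0.383, 3.118, 0.0]
ft_force: [0.1, -0.4, -0.4]
width: 47.9
```

Request:
{"op": "apply_moves", "data": {
  "series": [
    [[0, 0, 0, 0, 0, 0, 0.7], [0, 0, 0, 0, 0, 0, 1], [0, 0, 0, 0, 0, 0, 1], [0, 0, 0, 0, 0, 0, 1], [0, 0, 0, 0, 0, 0, 1], [0, 0, 0, 0, 0, 0, 1], [0, 0, -1, 0, 0, 0, 1], [0, 0, -2, 0, 0, 0, 1], [0, 0, -3, 0, 0, 0, 1], [0, 0, -4, 0, 0, 0, 1], [0, 0, -4, 0, 0, 0, 1], [0, 0, 0, 0, 0, 0, 1]]
  ]
}}

```text
t: 19.25
ee_pos: [649.1, 155.1, 157.7]
orientation: [0.382, 3.108, 0.006]
ft_force: [0.9, -0.2, 1.8]
width: 87.9
```

Request:
{"op": "apply_moves", "data": {
  "series": [
    [[4, 0, 0, 0, 0, 0, 1], [4, 0, 0, 0, 0, 0, 1], [4, 0, 0, 0, 0, 0, 1], [4, 0, 0, 0, 0, 0, 1], [0, 0, 0, 0, 0, 0, 1], [0, 0, 0, 0, 0, 0, 1], [0, 0, 0, 0, 0, 0, 1]]
  ]
}}

```text
t: 19.95
ee_pos: [491.3, 193.1, 150.9]
orientation: [0.384, 3.117, 0.001]
ft_force: [0.5, 0.4, -0.5]
width: 87.9
```

Run:
```python
from h import *
s=shot('side','f_s.png'); t=shot('top'); o=ctrl.get_obs(); print(o['t'],o['ee_pos'],o['qvel'].round(3),o['ft_force'])
a=cv2.resize(s['img'][130:370,230:470],(400,400)); b=cv2.resize(t['img'][120:320,220:460],(400,333)); b=cv2.copyMakeBorder(b,0,67,0,0,0)
cv2.imwrite('pics/f.png',np.hstack([a,b]))
```

```text
20.05 [491.27369004 192.89878964 150.54875146] [-0.003  0.003  0.005  0.     0.001 -0.   ] [ 0.74500792 -0.36978158 -0.3064338 ]
```

View pics/f.png

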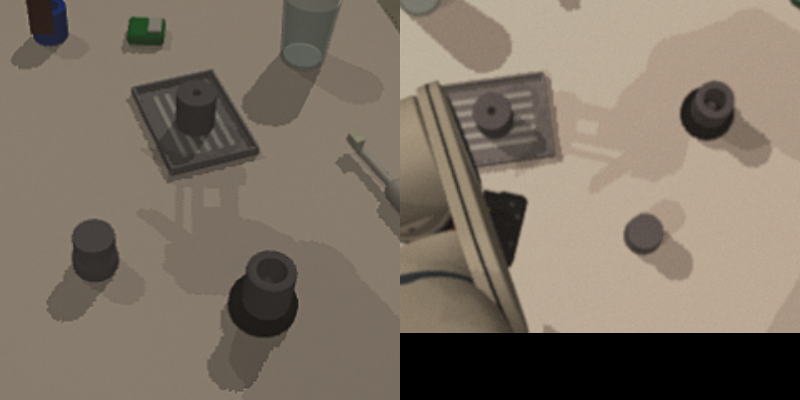

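The final views show the wide collar upright on the charger at side-crop (268,280). The narrow collar stands in the middle of the dish at (196,110), and the robot is clear of everything. Handing in.

```bash
python3 -c "
from workcell import ctrl
print(ctrl.close_job())"
```

```text
the job is handed in; nothing more can be done
None
```

I put the wide collar (28 mm hole) over the charger pin and stood the narrow one (10 mm hole) in the soap dish, then let go of both. I handed the job in at about 20 s of the 64 s; no verdict is reported.

- **Last checks:** The final side and top pictures show the wide collar upright on the charger base and the narrow collar standing near the middle of the dish. After release the wide collar measured about (650, −116) mm, against about (650.5, −114) for the charger. I released the narrow collar at about (645, 154), against a dish centre of about (643–649, 150–157). The jar and the blue collar were not touched. Forces read at the end of each move stayed under 4 N.
- **What failed or disagreed:** My first grasp closed on empty air above the wide collar. The pictures put the fingertips about 18 mm behind the tool point, not 14 mm ahead of it as stated. I allowed for this in both grasps, and nothing was disturbed. The first colour masks also gave inconsistent positions for the collars and the dish, so I measured each collar again with the wrist camera before gripping it.
- **Pictures:** I viewed 10.

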